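# Press a tin's lid home in a toggle-clamp press

## Robot

A 6-joint arm with a two-finger parallel gripper is mounted at the origin on a cart in front of the work surface, level with it; the furniture and walls round the work are solid. World frame = base frame: x ahead of the robot, y to its left, z up, the work surface at z = 0. Lengths are in m, angles in rad, forces in N, time in s.
With the tool pointing down it reaches from about 0.275 to 0.775 m from the base axis. Payload 14.6 kg.
Tool frame: the origin (TCP) lies midway between the tips of the shut fingers; the grasp point (between the pads) lies 19 mm behind it; z points along the fingers, y is the line along which they close (so a half turn about z gives the same grasp; the last joint's range is limited). The gripper opens to 85 mm and grips with 20 to 120 N. Pads are 22 mm wide; open, the fingers measure 114 mm over their backs; the gripper's body (76 mm by 85 mm) begins 54 mm behind the grasp point. The pads swing forward as they close: fully open they stand 13 mm farther back than shut.
Start: joints at [-1.315, 0.263, -0.048, 1.259, 0, 1.415], TCP at [0.21, -0.481, 0.231] pointing down, gripper open.
Joint ranges: [-2.65, 2.65], [-0.89, 1.7], [-1.18, 1.37], [-2.13, 2.11], [-1.35, 1.29], [-3.14, 3.14]. Speed limits (rad/s): [1.89, 1.89, 2.57, 2.79, 3.14, 3.14].

## Interface

Orientations are given as a unit quaternion [x, y, z, w].
In Python, from rig import r gives the robot as it stands.
- The arm moves only by the tool arm_command, never from a script. Its argument "commands" is a list of rows, each an object with "xyz": the shift along the tool's x, y, z in m, a list of three; "spin": the turn about the tool's z in rad; "claw": the closure, from 0 (fully open) to 1 (shut). A call has 1 to 12 rows; each row shifts and turns the commanded pose from where the row before left it, along the tool's axes as they then stand; what a row does not reach is not made up. A row lasts 1/8 s, in which the tool goes at most 62.5 mm and 10.7 degrees, less where a joint would pass 70% of its speed; a pose out of reach is approached as far as the arm can. A call is refused whole if a number of a shift passes 0.0625 or a number of a turn 0.188, either way. A call with a gripper value outside its range is refused whole. The fingers move at their own pace and stop on an object; "newtons" is the grip in N (left out, the last holds). Time passes only in rows, so rows that do not move let the fingers close. It gives the time, the measured TCP pose, the force, the opening and the grip force at its end, in the units of the state.
- r.observe(): the state, without advancing time (a new reading comes with each control period).
- r.grab_frame(name): name is "scene" or "top"; returns the picture (480x640x3 uint8, red, green, blue); there is no depth.
- r.get_calibration(name): a dict with "fx", "fy", "cx", "cy" (pixels), "dist_coeffs" ([k1, k2, p1, p2, k3] as OpenCV has them; the pictures are not rectified), "origin" and "attitude" of the camera in the world. Camera axes: x right, y up, looking along -z (the intrinsics and any distortion apply to the point x, -y, -z); pixel columns grow to the right and rows downward; lengths in m; the calibration is good to about 2 mm. A picture is of the moment at which its call begins. get_calibration takes no time and is no camera call.
- r.close_job(): hands the job in; it is judged then, once.
The state is a dict: "clock": time; "joint_positions": joint angles; "qvel": joint speeds; "joint_torque": joint torques, N m; "tcp_pos": TCP position; "ee_rot": TCP orientation; "contact_force": force on the tool from outside, world axes, zero at the start; "moment": the same for the moment, N m; "grip_width": finger opening in m; "grip_force": force on a finger pad.
Only numpy, scipy, OpenCV 4.12 (cv2) and the standard library are available. Lean on these libraries where they do the work, as an engineer would, in place of code of your own. Each camera call takes 0.05 s, during which the arm holds its last target. There are 200 camera calls.

## Task

Press the loose blue lid home on the tin with the toggle clamp: swing the red-knobbed clamp over until it snaps down on the lid and the lid is fully on, then swing it back fully open so that it stays open. Then take the tin out of the sloping press and set it down upright, wholly on the round cork coaster, lid still on. Leave the glass, the steel jigger and the spice jar standing where they are.

Things in the scene. Friction and masses are not known exactly. Their poses are not given: they have to be found in the camera images.
- fixture: Fixed aluminium press, 160 x 100 mm foot. Origin on the worktop under the middle of the nest; x points to the back (uphill, to the clamp), y left, z up. Its bed rises 30 degrees towards +x. Open, the clamp arm stands over the tin (leaning about 20 degrees forward): it blocks a gripper that comes straight down, but leaves room for one that comes along the tin's axis, tilted 30 degrees.
- nest (a point): Middle of the nest, on the sloping bed's surface, 45 mm above the fixture's origin; axes as the fixture's. The tin stands square on the bed here, so its axis leans 30 degrees from vertical to the front (-x). Two stop pins (10 mm thick, 26 mm tall) touch the tin's downhill side, 17 mm either side of the middle; the tin's left and right (+y, -y) sides are free.
- clamp_hinge (a point): Axis of the clamp's hinge, fixed on the press; in the fixture frame it lies 32 mm behind and 170 mm above the origin. The clamp turns about the fixture's y axis.
- clamp_knob (a point): Centre of the clamp's red barrel knob (24 mm thick, 34 mm long along the fixture's y) on a 12 mm handle, 110 mm from the hinge axis. Its direction from the hinge leans (clamp value - 1.216 rad) from vertical to the front: closed, 30 degrees forward of upright; open, it points back, 20 degrees above level. Pinch its flat ends (across y); it turns in the pinch while it swings.
- clamp (a joint): Angle of the clamp (rad): 0 = fully open (its start), 1.74 = down on a fully closed lid. An over-centre spring pushes it to the nearer end; dead centre is at about 0.87. Moving the knob off either end takes about 10 N, less towards the centre; beyond it the clamp snaps over by itself. Closed, it presses with about 11 N; the pad meets a raised lid at about 1.65 to 1.68.
- press_pad (a point): Rubber pad, 22 mm across and 7 mm thick, at the end of the clamp arm, 90 mm from the hinge: the centre of its pressing face. It comes down on the middle of the lid.
- tin_mid (a point): Centre of the loose food tin (red and orange printed paper, 57 mm across, 72 mm tall without lid, 0.2 kg), 36 mm above its underside; z is the tin's axis, towards the lid. A blue press-on lid, 62 mm across, covers its upper end; grip the tin below it, on the lower 58 mm.
- lid (a joint): How far the lid still stands up from fully home on the tin (m): 0 = home, starts 0.005 to 0.008. Stiff: it takes about 5 N to push and stays where it is. The lid's skirt reaches from 12 mm below the tin's rim to 4 mm above it when home.
- coaster_top (a point): Centre of the top of the fixed round cork coaster, 100 mm across and 7 mm thick, on the worktop.
- glass: Small glass, 51 mm across, 58 mm tall, bystander; origin under its centre.
- jigger: Steel double measuring cup, 45 mm across, 82 mm tall, bystander; origin under its centre.
- spice_jar: Spice jar with a red lid, 45 mm across, 108 mm tall, bystander; origin under its centre.
There are look-alikes about, which are no part of the job. Leave any pink look-alike of the part that bears tin_mid alone.

How it is judged:
By the outcome, as a careful person would: the job done as asked, in the order asked, and still so for the second after the job is handed in, with the robot touching nothing.
It also fails if it takes over 67 s, if anything falls off the work surface, if the arm or the gripper's body presses on something with over 40 N, if the wrist force passes 120 N, or if a joint passes its speed limit or range.

## Working session

There is one attempt and no reset: what is moved stays moved. The work goes in short steps, Python scripts to look and compute and a tool call to move; the robot and the scene stay as the last step left them, time stands still between calls to the robot, and variables do not carry over. Pictures are saved under pics/ and viewed, at most 10 in all, crops included, and the job is handed in when it is done.

Besides the shell and the picture viewer there is one more tool, called after "Emit:" as name(argument=value, ...), one argument or row to a line, values as JSON. arm_command: Moves the arm, as the interface text tells. Its arguments: {"type":"object","properties":{"commands":{"type":"array"},"newtons":{"type":"number"}},"required":["commands"]}

```bash
ls; mkdir -p pics; cat > look.py <<'E'
from rig import r
import cv2
for n in("scene","top"):
    cv2.imwrite(f"pics/{n}0.png",r.grab_frame(n)[:,:,::-1]); c=r.get_calibration(n); print(n,c)
s=r.observe(); print(s)
E
python3 look.py
```

```text
pics
scene {'fx': 460.6161638830529, 'fy': 460.6161638830529, 'cx': 320.4592273024969, 'cy': 237.0183114026185, 'dist_coeffs': array([-0.09179222,  0.        ,  0.        ,  0.        ,  0.        ]), 'origin': array([0.25819152, 0.45689489, 0.89932154]), 'attitude': array([-0.09735222,  0.335075  ,  0.9068653 , -0.23631041])}
top {'fx': 596.5584610270403, 'fy': 596.5584610270403, 'cx': 315.45076685089316, 'cy': 251.3449824578518, 'dist_coeffs': array([-0.00323189,  0.        ,  0.        ,  0.        ,  0.        ]), 'origin': array([ 0.33140495, -0.07973745,  1.37141722]), 'attitude': array([ 0.056116  , -0.06658716, -0.69693838,  0.71182444])}
{'clock': 0.1, 'joint_positions': array([-1.31531822e+00,  2.63492895e-01, -4.88596900e-02,  1.25938177e+00,
       -3.90083378e-05,  1.41548020e+00]), 'qvel': array([ 0.00086567, -0.00044237,  0.0002799 , -0.00038428,  0.00126055,
       -0.00088296]), 'joint_torque': array([ 3.38199447e-03, -6.38574457e+01,  3.85065365e+01,  9.95546492e-03,
       -9.39475808e-05, -2.51358665e-05]), 'tcp_pos': array([ 0.20956954, -0.48110298,  0.23086901]), 'ee_rot': array([ 9.78979958e-01,  2.03955932e-01, -4.29587060e-05, -4.67452035e-04]), 'contact_force': array([-0.05673293, -0.45842254,  0.56676277]), 'moment': array([ 0.01403226, -0.00386496, -0.04228687]), 'grip_force': 0.0, 'grip_width': 0.0851970984210113}
```

View pics/scene0.png

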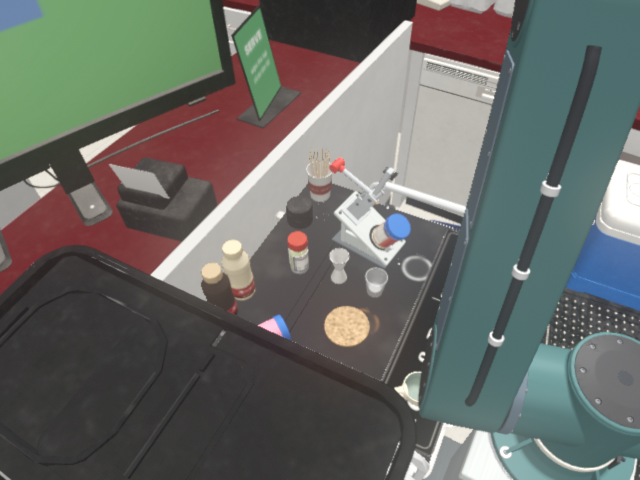

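View pics/top0.png

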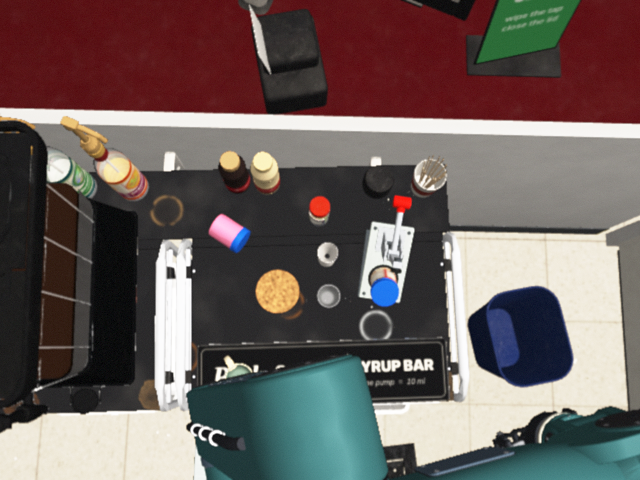

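The scene view shows the press at about (370,230), with the knob at (338,165) and the lid at (397,228). The coaster is at (347,326), glass (376,282), jigger (340,265) and spice jar (298,250). In the top view the knob is at (402,203), the lid (384,291) and the coaster (278,292). The pink look-alike lies at (228,232). Next I'll enlarge both views.

```bash
python3 - <<'E'
import cv2
a=cv2.imread('pics/scene0.png')[145:345,285:445]; cv2.imwrite('pics/s1.png',cv2.resize(a,None,fx=3,fy=3,interpolation=cv2.INTER_CUBIC))
a=cv2.imread('pics/top0.png')[180:330,245:445]; cv2.imwrite('pics/t1.png',cv2.resize(a,None,fx=4,fy=4,interpolation=cv2.INTER_CUBIC))
E
```

```text
(no output)
```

View pics/s1.png

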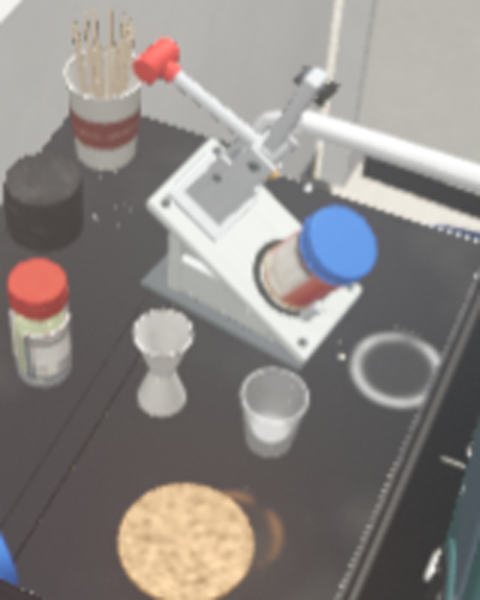

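View pics/t1.png

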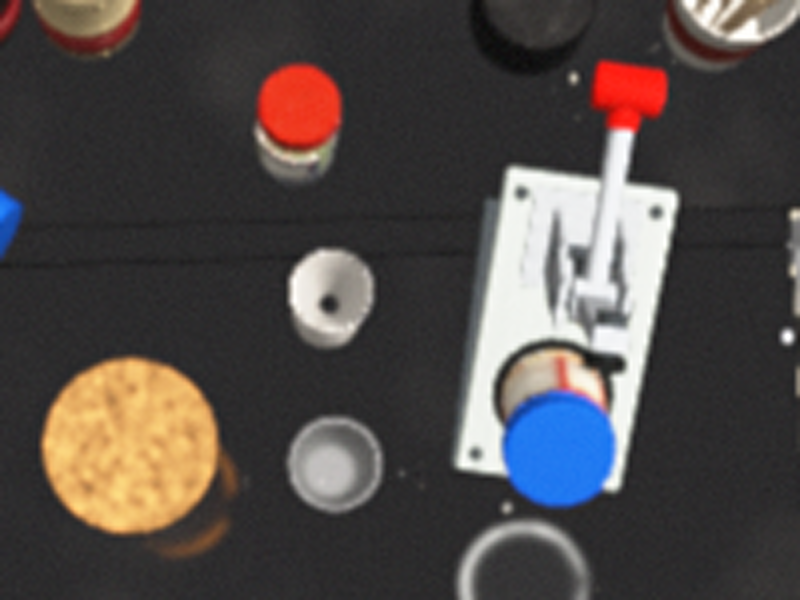

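The crops put the knob at scene (337.3,165.7) and top (402.3,202.5). The lid top is at scene (398.3,226.7) and top (384.5,292.3), and the coaster at scene (347.3,326.7) and top (277.5,291.3). Next I'll triangulate these.

```bash
cat > geo.py <<'E'
import numpy as np, cv2
from scipy.spatial.transform import Rotation as R
from rig import r
def ray(n,uv):
    c=r.get_calibration(n); K=np.array([[c['fx'],0,c['cx']],[0,c['fy'],c['cy']],[0,0,1]])
    p=cv2.undistortPoints(np.array([[uv]],float),K,np.array(c['dist_coeffs']))[0,0]
    d=R.from_quat(c['attitude']).apply([p[0],-p[1],-1]); return np.array(c['origin']),d/np.linalg.norm(d)
def tri(a,b):
    o1,d1=ray('scene',a); o2,d2=ray('top',b)
    t=np.linalg.lstsq(np.stack([d1,-d2],1),o2-o1,rcond=None)[0]
    p,q=o1+t[0]*d1,o2+t[1]*d2; return (p+q)/2,np.linalg.norm(p-q)
E
python3 - <<'E'
from geo import *
np.set_printoptions(precision=4,suppress=True)
P={'knob':((337.3,165.7),(402.25,202.5)),'lid':((398.3,226.7),(384.5,292.25)),'coaster':((347.3,326.7),(277.5,291.25)),
'glass':((376.7,277),(328.75,296)),'jigger':((339.7,257),(327.75,253.5)),'spice':((297.7,240),(320,206.25))}
X={k:tri(*v) for k,v in P.items()}
for k,v in X.items(): print(k,*v)
k,l=X['knob'][0],X['lid'][0]; d=k-l; yaw=np.arctan2(d[1],d[0]); e=np.array([np.cos(yaw),np.sin(yaw)])
print('yaw',yaw,np.degrees(yaw),'dist',np.hypot(*d[:2]),'exp .176')
print('origin from lid',l[:2]+.0413*e,'from knob',k[:2]-.135*e)
E
```

```text
knob [ 0.6407 -0.2689  0.2023] 0.0008174297250005299
lid [ 0.4674 -0.2454  0.1069] 0.0019556028753045956
coaster [ 0.4762 -0.0123 -0.0022] 0.0021059372017157687
glass [ 0.4629 -0.1285  0.0533] 0.00072190230603429
jigger [ 0.555  -0.124   0.0749] 2.733982948007659e-05
spice [ 0.6549 -0.1047  0.0985] 0.0017742382768501416
yaw -0.13480678566960594 -7.723859868593087 dist 0.1748652282156259 exp .176
origin from lid [ 0.5084 -0.2509] from knob [ 0.5069 -0.2507]
```

Triangulated heights all come out about 7 mm low, which is a common bias, so I'll take z from the text. The x/y positions agree: fixture origin is about (0.508,-0.251) with yaw -0.135 rad, and the two estimates match within 2 mm. I'll turn the tool to the fixture's axes while rising.

Emit:
arm_command(
  commands=[
    {"xyz": [0,0,-0.01],"spin": -0.185,"claw": 0},
    {"xyz": [0,0,-0.01],"spin": -0.185,"claw": 0},
    {"xyz": [0,0,-0.01],"spin": -0.185,"claw": 0},
    {"xyz": [0,0,-0.01],"spin": -0.185,"claw": 0},
    {"xyz": [0,0,-0.01],"spin": -0.185,"claw": 0},
    {"xyz": [0,0,-0.01],"spin": -0.185,"claw": 0},
    {"xyz": [0,0,-0.01],"spin": -0.185,"claw": 0},
    {"xyz": [0,0,-0.01],"spin": -0.185,"claw": 0},
    {"xyz": [0,0,-0.01],"spin": -0.185,"claw": 0},
    {"xyz": [0,0,-0.01],"spin": -0.185,"claw": 0},
    {"xyz": [0,0,0],"spin": -0.185,"claw": 0},
    {"xyz": [0,0,0],"spin": -0.185,"claw": 0},
  ],
)

```text
clock: 1.6
tcp_pos: [0.2096, -0.4813, 0.3311]
ee_rot: [0.25, 0.968, 0.0, -0.0]
contact_force: [0.7, 0.5, -0.1]
grip_width: 0.0853
grip_force: 0.0
```

```bash
cat >> geo.py <<'E'
O=np.array([.5077,-.2508]); YAW=-.135
def fix(x,y,z):
    c,s=np.cos(YAW),np.sin(YAW); return np.array([O[0]+c*x-s*y,O[1]+s*x+c*y,z])
def go(target,up=None):
    s=r.observe(); T=R.from_quat(s['ee_rot']); m=T.as_matrix(); n=np.round
    print('t',n(s['clock'],2),'tcp',n(s['tcp_pos'],4),'heading',n(np.arctan2(m[1,0],m[0,0]),3),'z',n(m[:,2],3),'q',n(s['joint_positions'],2),'F',n(s['contact_force'],1),'w',n(s['grip_width'],4),'g',n(s['grip_force'],1))
    f=s['tcp_pos'][:2]-O; c,q=np.cos(YAW),np.sin(YAW); print('fix xy',n([c*f[0]+q*f[1],-q*f[0]+c*f[1]],4))
    if target is not None: print('tool shift',n(T.inv().apply(np.array(target)-s['tcp_pos']),4))
E
python3 -c "
from geo import *
k=fix(.135,0,.30);print(k);go(k)"
```

```text
[ 0.64147168 -0.26896969  0.3       ]
t 1.6 tcp [ 0.2096 -0.4813  0.3311] heading 2.637 z [-0.  0. -1.] q [-1.32  0.26  0.21  1.53  0.   -0.81] F [ 0.7  0.5 -0.1] w 0.0853 g 0.0
fix xy [-0.2643 -0.2685]
tool shift [-0.2753  0.3946  0.0311]
```

Emit:
arm_command(
  commands=[
    {"xyz": [0,0,0],"spin": -0.185,"claw": 0},
    {"xyz": [0,0,0],"spin": -0.185,"claw": 0},
    {"xyz": [-0.044,0.03,0],"spin": 0,"claw": 0},
    {"xyz": [-0.044,0.03,0],"spin": 0,"claw": 0},
    {"xyz": [-0.044,0.03,0.004],"spin": 0,"claw": 0},
    {"xyz": [-0.044,0.03,0.004],"spin": 0,"claw": 0},
    {"xyz": [-0.044,0.03,0.004],"spin": 0,"claw": 0},
    {"xyz": [-0.044,0.03,0.004],"spin": 0,"claw": 0},
    {"xyz": [-0.044,0.03,0.004],"spin": 0,"claw": 0},
    {"xyz": [-0.044,0.03,0.004],"spin": 0,"claw": 0},
    {"xyz": [-0.047,0.029,0.007],"spin": 0,"claw": 0},
    {"xyz": [0,0,0],"spin": 0,"claw": 0},
  ],
)

```text
clock: 3.1
tcp_pos: [0.6449, -0.2689, 0.2974]
ee_rot: [0.069, 0.998, 0.001, -0.001]
contact_force: [-0.5, -0.5, -0.2]
grip_width: 0.0851
grip_force: 0.0
```

```bash
python3 -c "
from geo import *
go(fix(.135,0,.189))
import cv2
im=r.grab_frame('top')[:,:,::-1][130:330,250:500]; cv2.imwrite('pics/t2.png',cv2.resize(im,None,fx=3,fy=3,interpolation=2))"
```

```text
t 3.1 tcp [ 0.6449 -0.2689  0.2974] heading 3.004 z [-0.003  0.002 -1.   ] q [-0.51  0.61  0.7   1.67  0.   -0.37] F [-0.5 -0.5 -0.2] w 0.0851 g 0.0
fix xy [0.1384 0.0005]
tool shift [ 0.0031 -0.0007  0.1085]
```

View pics/t2.png

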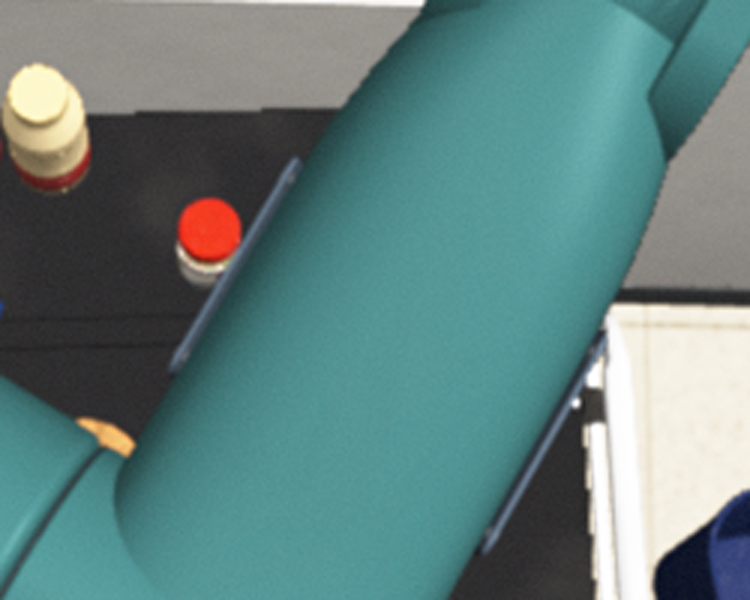

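The top view is blocked by the arm, so the grip width will serve as the check. I'll descend and pinch.

Emit:
arm_command(
  commands=[
    {"xyz": [0.003,0,0.03],"spin": 0,"claw": 0},
    {"xyz": [0,0,0.03],"spin": 0,"claw": 0},
    {"xyz": [0,0,0.03],"spin": 0,"claw": 0},
    {"xyz": [0,0,0.018],"spin": 0,"claw": 0},
    {"xyz": [0,0,0],"spin": 0,"claw": 0.4},
    {"xyz": [0,0,0],"spin": 0,"claw": 0.8},
    {"xyz": [0,0,0],"spin": 0,"claw": 1},
    {"xyz": [0,0,0],"spin": 0,"claw": 1},
    {"xyz": [0,0,0],"spin": 0,"claw": 1},
    {"xyz": [0,0,0],"spin": 0,"claw": 1},
  ],
  newtons=60,
)

```text
clock: 4.4
tcp_pos: [0.6402, -0.2676, 0.1944]
ee_rot: [0.069, 0.998, 0.002, 0.001]
contact_force: [-0.6, 20.8, 14.6]
grip_width: 0.0334
grip_force: 60.3
```

```bash
python3 - <<'E'
from geo import *
go(fix(.135,0,.189))
# arc of knob: hinge relative, from -69.7deg(back) to +30 fwd
a=np.radians(np.r_[-69.7,-62:31:8,30]); p=np.c_[.032-.11*np.sin(a),.170+.11*np.cos(a)]
print(np.round(np.diff(p,axis=0),4)*[-1,-1])
E
```

```text
t 4.4 tcp [ 0.6402 -0.2676  0.1944] heading 3.003 z [ 0.003  0.004 -1.   ] q [-0.52  0.58  0.36  1.36  0.01 -0.38] F [-0.6 20.8 14.6] w 0.0334 g 60.3
fix xy [0.1335 0.0012]
tool shift [-0.0014 -0.0012  0.0054]
[[ 0.006  -0.0135]
 [ 0.0081 -0.013 ]
 [ 0.0099 -0.0118]
 [ 0.0114 -0.0103]
 [ 0.0127 -0.0086]
 [ 0.0138 -0.0067]
 [ 0.0146 -0.0047]
 [ 0.0151 -0.0027]
 [ 0.0153 -0.0005]
 [ 0.0153  0.0016]
 [ 0.0149  0.0037]
 [ 0.0142  0.0057]
 [ 0.0068  0.0036]]
```

Knob pinched (33.4 mm). I'll ease the side and vertical loads, then start the arc.

Emit:
arm_command(
  commands=[
    {"xyz": [0.001,0.003,-0.004],"spin": 0,"claw": 1},
    {"xyz": [0.006,0.001,-0.0135],"spin": 0,"claw": 1},
    {"xyz": [0.008,0,-0.013],"spin": 0,"claw": 1},
    {"xyz": [0.01,0,-0.012],"spin": 0,"claw": 1},
    {"xyz": [0.0115,0,-0.0105],"spin": 0,"claw": 1},
  ],
)

```text
clock: 5.03
tcp_pos: [0.6027, -0.2625, 0.2444]
ee_rot: [0.071, 0.997, -0.001, -0.002]
contact_force: [-4.2, -8.4, -21.3]
grip_width: 0.0323
grip_force: 61.4
```

```bash
python3 -c "
from geo import *
go(None)"
```

```text
t 5.03 tcp [ 0.6027 -0.2625  0.2444] heading 3.0 z [-0.003 -0.001 -1.   ] q [-0.53  0.5   0.37  1.44 -0.   -0.39] F [ -4.2  -8.4 -21.3] w 0.0323 g 61.4
fix xy [0.0957 0.0012]
```

Emit:
arm_command(
  commands=[
    {"xyz": [0.0127,0,-0.0056],"spin": 0,"claw": 1},
    {"xyz": [0.0138,0,-0.0057],"spin": 0,"claw": 1},
    {"xyz": [0.0146,0,-0.0047],"spin": 0,"claw": 1},
    {"xyz": [0.015,0,-0.0027],"spin": 0,"claw": 1},
    {"xyz": [0.0153,0,-0.0005],"spin": 0,"claw": 1},
  ],
)

```text
clock: 5.65
tcp_pos: [0.5331, -0.2536, 0.2658]
ee_rot: [0.071, 0.997, -0.002, 0.001]
contact_force: [-1.2, -14.2, -2.1]
grip_width: 0.0324
grip_force: 59.8
```

```bash
python3 -c "
from geo import *
go(None)"
```

```text
t 5.65 tcp [ 0.5331 -0.2536  0.2658] heading 2.999 z [ 0.002 -0.005 -1.   ] q [-0.58  0.37  0.2   1.4  -0.   -0.44] F [ -1.2 -14.2  -2.1] w 0.0324 g 59.8
fix xy [0.0255 0.0007]
```

Emit:
arm_command(
  commands=[
    {"xyz": [0.014,-0.002,0.0016],"spin": 0,"claw": 1},
    {"xyz": [0.014,0,0.0037],"spin": 0,"claw": 1},
    {"xyz": [0.013,0,0.0055],"spin": 0,"claw": 1},
    {"xyz": [0.0075,0,0.0036],"spin": 0,"claw": 1},
    {"xyz": [0.004,0,0.0025],"spin": 0,"claw": 1},
    {"xyz": [0,0,0],"spin": 0,"claw": 1},
    {"xyz": [0,0,0],"spin": 0,"claw": 1},
  ],
)

```text
clock: 6.52
tcp_pos: [0.4798, -0.247, 0.2488]
ee_rot: [0.071, 0.997, -0.001, -0.0]
contact_force: [-11.3, -3.1, 7.5]
grip_width: 0.0325
grip_force: 72.2
```

```bash
python3 -c "
from geo import *
go(None)"
```

```text
t 6.52 tcp [ 0.4798 -0.247   0.2488] heading 3.0 z [-0.001 -0.003 -1.   ] q [-0.62  0.28  0.03  1.32 -0.   -0.48] F [-11.3  -3.1   7.5] w 0.0325 g 72.2
fix xy [-0.0281  0.0001]
```

Emit:
arm_command(
  commands=[
    {"xyz": [0.003,0,0.002],"spin": 0,"claw": 1},
    {"xyz": [0,0,0],"spin": 0,"claw": 1},
    {"xyz": [0,0,0],"spin": 0,"claw": 1},
  ],
)

```text
clock: 6.9
tcp_pos: [0.4769, -0.2466, 0.247]
ee_rot: [0.071, 0.997, -0.001, -0.0]
contact_force: [-12.0, -3.7, 9.5]
grip_width: 0.0326
grip_force: 74.1
```

```bash
python3 -c "
from geo import *
go(None)
im=r.grab_frame('scene')[:,:,::-1][145:345,285:485]
import cv2; cv2.imwrite('pics/s2.png',cv2.resize(im,None,fx=3,fy=3,interpolation=2))"
```

```text
t 6.9 tcp [ 0.4769 -0.2466  0.247 ] heading 3.0 z [-0.001 -0.003 -1.   ] q [-0.63  0.28  0.02  1.31 -0.   -0.49] F [-12.   -3.7   9.5] w 0.0326 g 74.1
fix xy [-0.0311  0.    ]
```

View pics/s2.png

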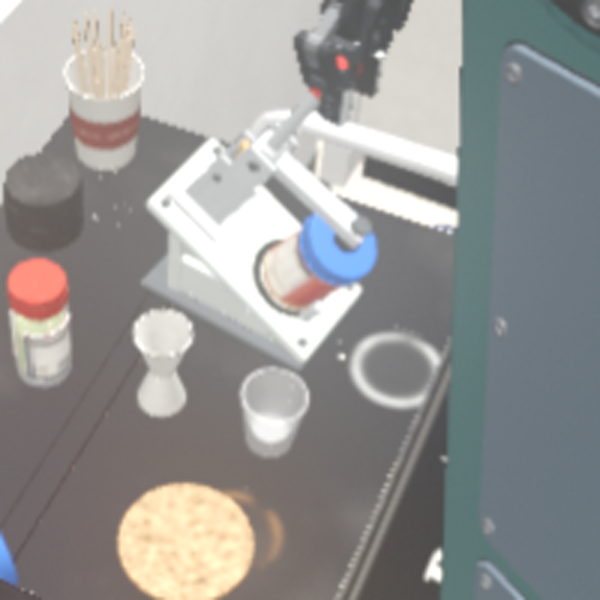

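The clamp arm is down on the lid (crop (350,232)), and the lid looks seated. Next I'll swing it back.

Emit:
arm_command(
  commands=[
    {"xyz": [-0.008,0,-0.004],"spin": 0,"claw": 1},
    {"xyz": [-0.0142,0,-0.0057],"spin": 0,"claw": 1},
    {"xyz": [-0.0149,0,-0.0037],"spin": 0,"claw": 1},
    {"xyz": [-0.0153,0,-0.0016],"spin": 0,"claw": 1},
    {"xyz": [-0.0153,0,0.0005],"spin": 0,"claw": 1},
    {"xyz": [-0.0151,0,0.0027],"spin": 0,"claw": 1},
    {"xyz": [-0.0146,0,0.0047],"spin": 0,"claw": 1},
  ],
)

```text
clock: 7.82
tcp_pos: [0.5747, -0.2591, 0.2544]
ee_rot: [0.07, 0.998, -0.0, 0.001]
contact_force: [-3.1, 4.8, 8.5]
grip_width: 0.0327
grip_force: 90.4
```

```bash
python3 -c "
from geo import *
go(None)"
```

```text
t 7.82 tcp [ 0.5747 -0.2591  0.2544] heading 3.001 z [ 0.001 -0.001 -1.   ] q [-0.55  0.45  0.3   1.42  0.   -0.41] F [-3.1  4.8  8.5] w 0.0327 g 90.4
fix xy [0.0675 0.0008]
```

Emit:
arm_command(
  commands=[
    {"xyz": [-0.0142,0,0.006],"spin": 0,"claw": 1},
    {"xyz": [-0.0132,0,0.0082],"spin": 0,"claw": 1},
    {"xyz": [-0.0117,0,0.0103],"spin": 0,"claw": 1},
    {"xyz": [-0.0101,0,0.0118],"spin": 0,"claw": 1},
    {"xyz": [-0.0083,0,0.013],"spin": 0,"claw": 1},
    {"xyz": [-0.006,0,0.0135],"spin": 0,"claw": 1},
    {"xyz": [-0.001,0,0.004],"spin": 0,"claw": 1},
    {"xyz": [0,0,0],"spin": 0,"claw": 1},
  ],
)

```text
clock: 8.82
tcp_pos: [0.6396, -0.2676, 0.1897]
ee_rot: [0.07, 0.998, -0.0, 0.003]
contact_force: [0.0, 12.5, 26.9]
grip_width: 0.0325
grip_force: 96.8
```

```bash
python3 -c "
from geo import *
go(None)"
```

```text
t 8.82 tcp [ 0.6396 -0.2676  0.1897] heading 3.002 z [ 0.006 -0.001 -1.   ] q [-0.51  0.57  0.34  1.34  0.   -0.37] F [ 0.  12.5 26.9] w 0.0325 g 96.8
fix xy [0.133  0.0011]
```

Clamp is back at its open stop. I'll release and lift clear.

Emit:
arm_command(
  commands=[
    {"xyz": [0,0,-0.003],"spin": 0,"claw": 0.6},
    {"xyz": [0,0,0],"spin": 0,"claw": 0},
    {"xyz": [0,0,0],"spin": 0,"claw": 0},
    {"xyz": [0,0,0],"spin": 0,"claw": 0},
    {"xyz": [0,0,-0.04],"spin": 0,"claw": 0},
    {"xyz": [0,0,-0.05],"spin": 0,"claw": 0},
    {"xyz": [0,0,-0.05],"spin": 0,"claw": 0},
    {"xyz": [0,0.05,-0.03],"spin": 0,"claw": 0},
    {"xyz": [0,0.05,-0.03],"spin": 0,"claw": 0},
    {"xyz": [0,0.05,-0.03],"spin": 0,"claw": 0},
    {"xyz": [0,0.05,-0.03],"spin": 0,"claw": 0},
    {"xyz": [0,0.05,-0.03],"spin": 0,"claw": 0},
  ],
  newtons=40,
)

```text
clock: 10.32
tcp_pos: [0.6491, -0.0176, 0.447]
ee_rot: [0.07, 0.997, -0.001, 0.019]
contact_force: [-0.3, 0.1, -1.0]
grip_width: 0.0854
grip_force: 0.0
```

```bash
python3 -c "
from geo import *
go(None)
im=r.grab_frame('scene')[:,:,::-1][145:345,285:485]
import cv2; cv2.imwrite('pics/s3.png',cv2.resize(im,None,fx=3,fy=3,interpolation=2))"
```

```text
t 10.32 tcp [ 0.6491 -0.0176  0.447 ] heading 3.001 z [ 0.038 -0.005 -0.999] q [-0.15  0.64  1.21  2.11  0.   -0.01] F [-0.3  0.1 -1. ] w 0.0854 g 0.0
fix xy [0.1088 0.2501]
```

View pics/s3.png

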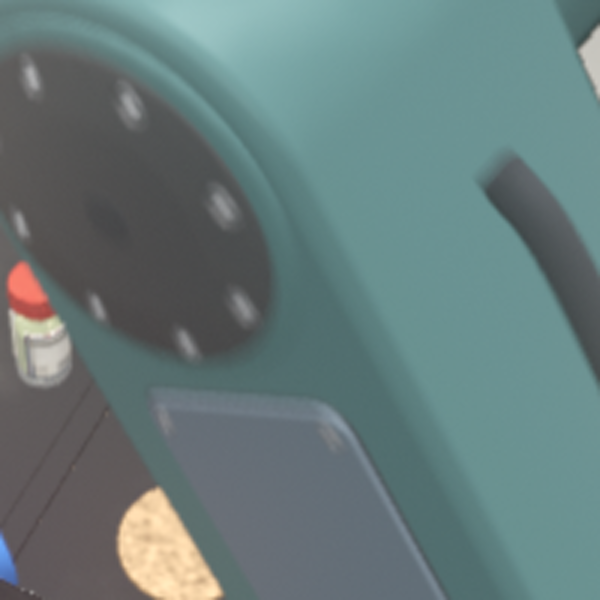

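The arm blocks the view, but the move showed something useful. At the wrist limit (q4 = 2.11) the tool tips outward, which is the way to get the 30° tilt. I'll raise further in this plane (q1 ≈ fixture yaw) and check.

Emit:
arm_command(
  commands=[
    {"xyz": [0,0,-0.04],"spin": 0,"claw": 0},
    {"xyz": [0,0,-0.04],"spin": 0,"claw": 0},
    {"xyz": [0,0,-0.04],"spin": 0,"claw": 0},
  ],
)

```text
clock: 10.75
tcp_pos: [0.6035, -0.0172, 0.5053]
ee_rot: [0.07, 0.996, -0.002, 0.053]
contact_force: [0.8, 0.0, -0.3]
grip_width: 0.0855
grip_force: 0.0
```

```bash
python3 -c "
from geo import *
go(None)"
```

```text
t 10.75 tcp [ 0.6035 -0.0172  0.5053] heading 3.001 z [ 0.106 -0.012 -0.994] q [-0.17  0.52  1.16  2.11  0.01 -0.02] F [ 0.8  0.  -0.3] w 0.0855 g 0.0
fix xy [0.0634 0.2444]
```

Emit:
arm_command(
  commands=[
    {"xyz": [0,0,-0.06],"spin": 0,"claw": 0},
    {"xyz": [0,0,-0.06],"spin": 0,"claw": 0},
    {"xyz": [0,0,-0.06],"spin": 0,"claw": 0},
    {"xyz": [0,0,-0.06],"spin": 0,"claw": 0},
  ],
)

```text
clock: 11.25
tcp_pos: [0.5102, -0.0115, 0.6014]
ee_rot: [0.07, 0.99, -0.007, 0.125]
contact_force: [-0.5, 0.4, 0.6]
grip_width: 0.0852
grip_force: 0.0
```

```bash
python3 -c "
from geo import *
go(None)"
```

```text
t 11.25 tcp [ 0.5102 -0.0115  0.6014] heading 3.0 z [ 0.247 -0.031 -0.969] q [-0.19  0.3   1.09  2.11  0.02 -0.05] F [-0.5  0.4  0.6] w 0.0852 g 0.0
fix xy [-0.0297  0.2375]
```

Emit:
arm_command(
  commands=[
    {"xyz": [0,0,-0.06],"spin": 0,"claw": 0},
    {"xyz": [0,0,-0.06],"spin": 0,"claw": 0},
    {"xyz": [0,0,-0.06],"spin": 0,"claw": 0},
    {"xyz": [0,0,-0.06],"spin": 0,"claw": 0},
    {"xyz": [0,0,-0.06],"spin": 0,"claw": 0},
  ],
)

```text
clock: 11.88
tcp_pos: [0.3882, 0.0032, 0.6902]
ee_rot: [0.07, 0.974, -0.016, 0.217]
contact_force: [0.2, -0.3, -0.2]
grip_width: 0.0858
grip_force: 0.0
```

```bash
python3 -c "
from geo import *
go(None)"
```

```text
t 11.88 tcp [0.3882 0.0032 0.6902] heading 2.999 z [ 0.42  -0.062 -0.905] q [-0.23  0.06  1.03  2.11  0.04 -0.08] F [ 0.2 -0.3 -0.2] w 0.0858 g 0.0
fix xy [-0.1526  0.2356]
```

Emit:
arm_command(
  commands=[
    {"xyz": [0,0,-0.06],"spin": 0,"claw": 0},
    {"xyz": [0,0,-0.06],"spin": 0,"claw": 0},
    {"xyz": [0,0,0],"spin": 0,"claw": 0},
  ],
)

```text
clock: 12.25
tcp_pos: [0.3374, 0.0142, 0.7185]
ee_rot: [0.069, 0.964, -0.022, 0.256]
contact_force: [-0.6, -0.5, -0.3]
grip_width: 0.0855
grip_force: 0.0
```

```bash
python3 -c "
from geo import *
go(fix(-.1,.10,.35))"
```

```text
t 12.25 tcp [0.3374 0.0142 0.7185] heading 3.0 z [ 0.49  -0.079 -0.868] q [-0.23 -0.04  1.02  2.11  0.04 -0.08] F [-0.6 -0.5 -0.3] w 0.0855 g 0.0
fix xy [-0.2044  0.2396]
tool shift [ 0.0914 -0.1357  0.3734]
```

Tilt is 29.8° towards the fixture's +x. I'll move to a waypoint on the tin's axis and check that the tilt holds.

```bash
python3 -c "
from geo import *
go(fix(-.125,0,.2615))"
```

```text
t 12.25 tcp [0.3374 0.0142 0.7185] heading 3.0 z [ 0.49  -0.079 -0.868] q [-0.23 -0.04  1.02  2.11  0.04 -0.08] F [-0.6 -0.5 -0.3] w 0.0855 g 0.0
fix xy [-0.2044  0.2396]
tool shift [ 0.1565 -0.2353  0.439 ]
```

Emit:
arm_command(
  commands=[
    {"xyz": [0.014,-0.021,0.039],"spin": 0,"claw": 0},
    {"xyz": [0.014,-0.021,0.039],"spin": 0,"claw": 0},
    {"xyz": [0.014,-0.021,0.039],"spin": 0,"claw": 0},
    {"xyz": [0.014,-0.021,0.039],"spin": 0,"claw": 0},
    {"xyz": [0.014,-0.021,0.039],"spin": 0,"claw": 0},
    {"xyz": [0.014,-0.021,0.039],"spin": 0,"claw": 0},
    {"xyz": [0.014,-0.021,0.039],"spin": 0,"claw": 0},
    {"xyz": [0.014,-0.021,0.039],"spin": 0,"claw": 0},
    {"xyz": [0.014,-0.021,0.039],"spin": 0,"claw": 0},
    {"xyz": [0.014,-0.021,0.039],"spin": 0,"claw": 0},
    {"xyz": [0,0,0],"spin": 0,"claw": 0},
  ],
)

```text
clock: 13.62
tcp_pos: [0.3764, -0.2004, 0.3207]
ee_rot: [0.071, 0.965, -0.02, 0.25]
contact_force: [0.4, 0.7, 0.4]
grip_width: 0.0854
grip_force: 0.0
```

```bash
python3 -c "
from geo import *
go(fix(-.125,0,.2615))
import cv2
im=r.grab_frame('scene')[:,:,::-1]
cv2.imwrite('pics/s4.png',cv2.resize(im[145:345,285:485],None,fx=3,fy=3,interpolation=2))"
```

```text
t 13.62 tcp [ 0.3764 -0.2004  0.3207] heading 2.996 z [ 0.481 -0.074 -0.874] q [-0.92 -0.24 -0.44  0.99  0.34 -0.71] F [0.4 0.7 0.4] w 0.0854 g 0.0
fix xy [-0.1369  0.0322]
tool shift [ 0.0181 -0.0319  0.0578]
```

View pics/s4.png

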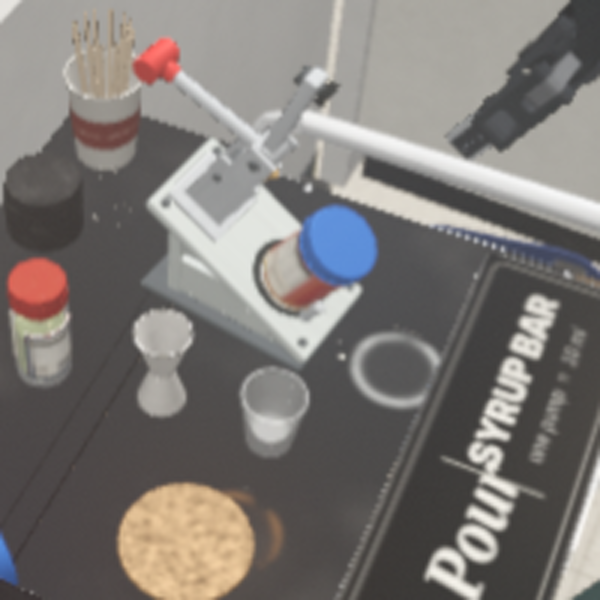

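The clamp stands fully open, as at the start, and the bystanders are unmoved. The blue lid is at crop (340,245). I'll compare its mask before and after to check that it went home.

```bash
python3 - <<'E'
from geo import *
def c(im):
    im=im[190:260,370:430].astype(int); m=(im[...,0]-im[...,2]>80); return np.argwhere(m).mean(0)[::-1]+[370,190],m.sum()
print(c(cv2.imread('pics/scene0.png'))); im=r.grab_frame('scene')[:,:,::-1]; print(c(im))
# expected pixel shift for 6.5 mm along tin axis
def proj(p):
    k=r.get_calibration('scene'); q=R.from_quat(k['attitude']).inv().apply(p-k['origin']); return k['fx']*np.array([q[0]/-q[2],-q[1]/-q[2]])+[k['cx'],k['cy']]
f=lambda s:proj(fix(-.5*s,0,.045+.866*s)); print(f(.082)-f(.0755),f(.076))
E
```

```text
(array([397.51659751, 225.71991701]), np.int64(482))
(array([397.61456103, 225.49464668]), np.int64(467))
[ 1.48645736 -1.03056898] [397.28282482 224.94251317]
```

```bash
python3 - <<'E'
from geo import *
def c(im,x,y):
    im=im[y:y+60,x:x+70].astype(int); m=(im[...,0]-im[...,2]>80); p=np.argwhere(m); return p.mean(0)[::-1]+[x,y],p.min(0)[::-1]+[x,y],p.max(0)[::-1]+[x,y],m.sum()
a=cv2.imread('pics/top0.png'); b=r.grab_frame('top')[:,:,::-1]
print(c(a,350,262)); print(c(b,350,262))
s0=cv2.imread('pics/scene0.png');s1=r.grab_frame('scene')[:,:,::-1]
print(c(s0,365,195));print(c(s1,365,195))
# compare patches side by side
u=lambda i,y,x,h,w:cv2.resize(i[y:y+h,x:x+w],None,fx=6,fy=6,interpolation=0)
cv2.imwrite('pics/cmp.png',np.vstack([np.hstack([u(s0,205,360,50,60),u(s1,205,360,50,60)]),np.hstack([u(a,262,355,48,60),u(b,262,355,48,60)])]))
E
```

```text
(array([384.32415902, 292.02140673]), array([371, 278]), array([398, 306]), np.int64(654))
(array([384.34303216, 292.00918836]), array([371, 278]), array([398, 306]), np.int64(653))
(array([397.51659751, 225.71991701]), array([385, 214]), array([410, 238]), np.int64(482))
(array([397.63304721, 225.47854077]), array([385, 214]), array([409, 237]), np.int64(466))
```

View pics/cmp.png

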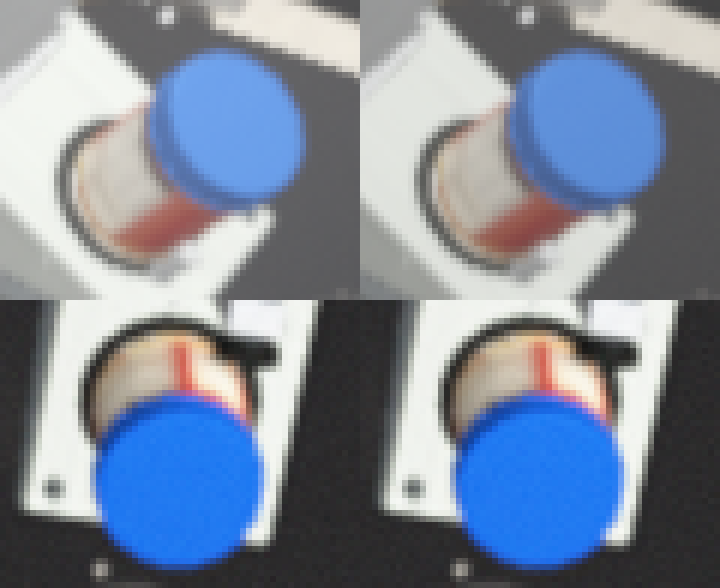

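The masks and the crops are identical, so the lid has not moved. The force sign during the press (closing direction, about 6 N) confirms that the pinch was holding the spring back. I'll swing the clamp again and release it past dead centre so the spring does the pressing. The tilted tool still clears the arm, so I'll keep the tilt.

```bash
cat >> geo.py <<'E'
def fvec(v):
    "fixture-frame vectors -> tool axes"
    T=R.from_quat(r.observe()['ee_rot']); c,s=np.cos(YAW),np.sin(YAW); v=np.atleast_2d(v)
    return np.round(T.inv().apply(np.c_[c*v[:,0]-s*v[:,1],s*v[:,0]+c*v[:,1],v[:,2]]),4)
E
python3 -c "
from geo import *
go(fix(0,.002,.36)); go(fix(.0945,.002,.278))
print(fvec([[.137,-.03,.045],[.0945,0,-.087],[.05,0,-.0866]]))"
```

```text
t 13.82 tcp [ 0.3776 -0.2003  0.3254] heading 3.001 z [ 0.485 -0.078 -0.871] q [-0.92 -0.24 -0.43  0.99  0.34 -0.7 ] F [ 0.4 -0.5 -0.2] w 0.0856 g 0.0
fix xy [-0.1357  0.0325]
tool shift [-0.1353 -0.0294  0.0369]
t 13.82 tcp [ 0.3776 -0.2003  0.3254] heading 3.001 z [ 0.485 -0.078 -0.871] q [-0.92 -0.24 -0.43  0.99  0.34 -0.7 ] F [ 0.4 -0.5 -0.2] w 0.0856 g 0.0
fix xy [-0.1357  0.0325]
tool shift [-0.1773 -0.0278  0.1548]
[[-0.1416 -0.029   0.0285]
 [-0.0395  0.0017  0.1222]
 [-0.001   0.0012  0.1   ]]
```

Emit:
arm_command(
  commands=[
    {"xyz": [-0.034,-0.0075,0.008],"spin": 0,"claw": 0.45},
    {"xyz": [-0.034,-0.0075,0.008],"spin": 0,"claw": 0.45},
    {"xyz": [-0.034,-0.0075,0.008],"spin": 0,"claw": 0.45},
    {"xyz": [-0.034,-0.0075,0.012],"spin": 0,"claw": 0.45},
    {"xyz": [-0.014,0.001,0.04],"spin": 0,"claw": 0.45},
    {"xyz": [-0.014,0.001,0.04],"spin": 0,"claw": 0.45},
    {"xyz": [-0.013,0,0.038],"spin": 0,"claw": 0.45},
    {"xyz": [0,0,0],"spin": 0,"claw": 0.45},
  ],
)

```text
clock: 14.82
tcp_pos: [0.6016, -0.2608, 0.2756]
ee_rot: [0.069, 0.965, -0.021, 0.252]
contact_force: [-0.0, 0.5, 0.5]
grip_width: 0.0467
grip_force: 0.0
```

```bash
python3 -c "
from geo import *
go(fix(.1445,.002,.1915))"
```

```text
t 14.82 tcp [ 0.6016 -0.2608  0.2756] heading 3.001 z [ 0.483 -0.075 -0.872] q [-0.63  0.16 -0.21  0.74  0.23 -0.44] F [-0.   0.5  0.5] w 0.0467 g 0.0
fix xy [0.0944 0.0027]
tool shift [-0.0026  0.0002  0.0978]
```

Emit:
arm_command(
  commands=[
    {"xyz": [-0.001,0,0.033],"spin": 0,"claw": 0.45},
    {"xyz": [-0.001,0,0.033],"spin": 0,"claw": 0.45},
    {"xyz": [-0.001,0,0.032],"spin": 0,"claw": 0.45},
    {"xyz": [0,0,0],"spin": 0,"claw": 0.8},
    {"xyz": [0,0,0],"spin": 0,"claw": 1},
    {"xyz": [0,0,0],"spin": 0,"claw": 1},
    {"xyz": [0,0,0],"spin": 0,"claw": 1},
  ],
  newtons=60,
)

```text
clock: 15.7
tcp_pos: [0.6501, -0.2691, 0.1932]
ee_rot: [0.069, 0.965, -0.021, 0.252]
contact_force: [1.0, 3.5, -13.7]
grip_width: 0.0332
grip_force: 61.0
```

```bash
python3 - <<'E'
from geo import *
go(fix(.1445,.002,.1915))
a=np.radians(np.arange(-69.7,31,9)); p=np.c_[.032-.11*np.sin(a),0*a,.170+.11*np.cos(a)]
print(fvec(np.diff(p,axis=0)))
E
```

```text
t 15.7 tcp [ 0.6501 -0.2691  0.1932] heading 3.0 z [ 0.484 -0.076 -0.872] q [-0.59  0.28 -0.28  0.54  0.21 -0.4 ] F [  1.    3.5 -13.7] w 0.0332 g 61.0
fix xy [0.1435 0.0011]
tool shift [-0.      0.001   0.0019]
[[-0.0014 -0.0002 -0.0172]
 [ 0.0013 -0.0002 -0.0172]
 [ 0.004  -0.0002 -0.0168]
 [ 0.0066 -0.0002 -0.016 ]
 [ 0.009  -0.0002 -0.0147]
 [ 0.0112 -0.0002 -0.0131]
 [ 0.0131 -0.0002 -0.0112]
 [ 0.0147 -0.0002 -0.009 ]
 [ 0.0159 -0.0002 -0.0066]
 [ 0.0168 -0.0001 -0.004 ]
 [ 0.0172 -0.0001 -0.0014]]
```

Emit:
arm_command(
  commands=[
    {"xyz": [-0.0014,0,-0.0172],"spin": 0,"claw": 1},
    {"xyz": [0.0013,0,-0.0172],"spin": 0,"claw": 1},
    {"xyz": [0.004,0,-0.0168],"spin": 0,"claw": 1},
    {"xyz": [0.0066,0,-0.016],"spin": 0,"claw": 1},
    {"xyz": [0.009,0,-0.0147],"spin": 0,"claw": 1},
    {"xyz": [0.0112,0,-0.0131],"spin": 0,"claw": 1},
    {"xyz": [0.0131,0,-0.0112],"spin": 0,"claw": 1},
    {"xyz": [0.0147,0,-0.009],"spin": 0,"claw": 1},
    {"xyz": [0.0159,0,-0.0066],"spin": 0,"claw": 1},
    {"xyz": [0.005,0,-0.001],"spin": 0,"claw": 1},
  ],
)

```text
clock: 16.95
tcp_pos: [0.5226, -0.2527, 0.2651]
ee_rot: [0.07, 0.964, -0.025, 0.255]
contact_force: [-5.5, -10.1, 7.0]
grip_width: 0.0328
grip_force: 61.4
```

```bash
python3 - <<'E'
from geo import *
go(None)
E
```

```text
t 16.95 tcp [ 0.5226 -0.2527  0.2651] heading 3.001 z [ 0.489 -0.084 -0.868] q [-0.72  0.03 -0.38  0.7   0.26 -0.52] F [ -5.5 -10.1   7. ] w 0.0328 g 61.4
fix xy [0.0151 0.0002]
```

Emit:
arm_command(
  commands=[
    {"xyz": [0,0,0],"spin": 0,"claw": 0.4},
    {"xyz": [0,0,0],"spin": 0,"claw": 0.3},
    {"xyz": [0,0,0],"spin": 0,"claw": 0.3},
    {"xyz": [0,0,0],"spin": 0,"claw": 0.3},
    {"xyz": [0,0,0],"spin": 0,"claw": 0.3},
    {"xyz": [0,0,0],"spin": 0,"claw": 0.3},
  ],
)

```text
clock: 17.7
tcp_pos: [0.5227, -0.2503, 0.261]
ee_rot: [0.069, 0.965, -0.022, 0.253]
contact_force: [0.0, -0.6, -0.7]
grip_width: 0.0599
grip_force: 0.0
```

```bash
python3 - <<'E'
from geo import *
go(None)
im=r.grab_frame('scene')[:,:,::-1].copy()
u=cv2.resize(im[165:265,335:435],None,fx=5,fy=5,interpolation=2); cv2.imwrite('pics/s5.png',u)
E
```

```text
t 17.7 tcp [ 0.5227 -0.2503  0.261 ] heading 3.0 z [ 0.484 -0.077 -0.871] q [-0.72  0.04 -0.38  0.7   0.26 -0.52] F [ 0.  -0.6 -0.7] w 0.0599 g 0.0
fix xy [0.0148 0.0025]
```

View pics/s5.png

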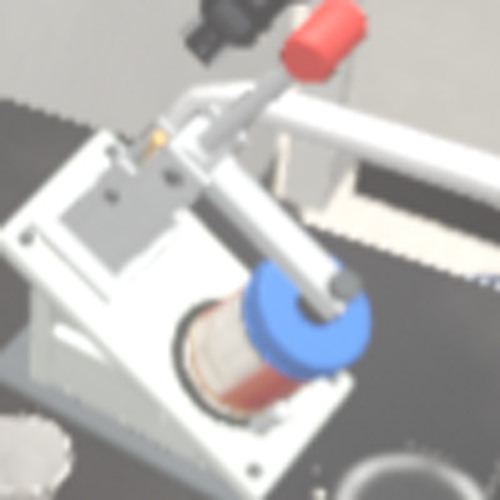

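The clamp has snapped down on the lid by itself (knob at crop (325,40), pad at (330,295)), and the lid appears lower. Next I'll measure the lid mask's edges and where the knob should appear.

```bash
python3 - <<'E'
from geo import *
def c(im,x=365,y=200):
    im=im[y:y+60,x:x+70].astype(int); m=(im[...,0]-im[...,2]>80); p=np.argwhere(m); return np.percentile(p,[0,2,98,100],axis=0)[:,::-1].ravel()+[x,y]*4
s0=cv2.imread('pics/scene0.png');s1=r.grab_frame('scene')[:,:,::-1]
print(c(s0));print(c(s1))
def proj(p):
    k=r.get_calibration('scene'); q=R.from_quat(k['attitude']).inv().apply(p-k['origin']); return k['fx']*np.array([q[0]/-q[2],-q[1]/-q[2]])+[k['cx'],k['cy']]
for v in(1.66,1.74):
    a=v-1.216; print(v,proj(fix(.032-.11*np.sin(a),0,.17+.11*np.cos(a))))
h=s1[150:195,380:425].astype(int); p=np.argwhere((h[...,2]-h[...,0]>60)); print('knob px',p.mean(0)[::-1]+[380,150])
print('tcp knob rel', fvec([[-.023+.0095-.0148,0,.265-.0165-.261]]))
E
```

```text
[385. 214. 386. 215. 409. 237. 410. 238.]
[384.   218.   384.12 219.   407.88 238.   408.   238.  ]
1.66 [396.06441639 168.42004382]
1.74 [399.10377983 171.40454932]
knob px [399.36216216 172.37297297]
tcp knob rel [[ 0.0308 -0.0002 -0.003 ]]
```

The knob pixel matches clamp 1.74 (predicted (399.1,171.4), seen (399.4,172.4)), and the lid edge shifted by the expected -1.5 px. The lid is home. I'll pinch the knob again and swing it open.

Emit:
arm_command(
  commands=[
    {"xyz": [0.015,-0.0005,-0.0015],"spin": 0,"claw": 0.3},
    {"xyz": [0.016,-0.0005,-0.0015],"spin": 0,"claw": 0.3},
    {"xyz": [0,0,0],"spin": 0,"claw": 0.8},
    {"xyz": [0,0,0],"spin": 0,"claw": 1},
    {"xyz": [0,0,0],"spin": 0,"claw": 1},
    {"xyz": [0,0,0],"spin": 0,"claw": 1},
    {"xyz": [0,0,0],"spin": 0,"claw": 1},
  ],
  newtons=60,
)

```text
clock: 18.68
tcp_pos: [0.4935, -0.2491, 0.249]
ee_rot: [0.07, 0.965, -0.024, 0.252]
contact_force: [-17.8, -9.4, 8.9]
grip_width: 0.0332
grip_force: 59.4
```

```bash
python3 - <<'E'
from geo import *
go(None)
E
```

```text
t 18.68 tcp [ 0.4935 -0.2491  0.249 ] heading 2.999 z [ 0.483 -0.082 -0.872] q [-0.76  0.   -0.45  0.68  0.28 -0.55] F [-17.8  -9.4   8.9] w 0.0332 g 59.4
fix xy [-0.0143 -0.0002]
```

Emit:
arm_command(
  commands=[
    {"xyz": [-0.0172,0,0.0014],"spin": 0,"claw": 1},
    {"xyz": [-0.0168,0,0.004],"spin": 0,"claw": 1},
    {"xyz": [-0.0159,0,0.0066],"spin": 0,"claw": 1},
    {"xyz": [-0.0147,0,0.009],"spin": 0,"claw": 1},
    {"xyz": [-0.0131,0,0.0112],"spin": 0,"claw": 1},
    {"xyz": [-0.0112,0,0.0131],"spin": 0,"claw": 1},
    {"xyz": [-0.009,0,0.0147],"spin": 0,"claw": 1},
    {"xyz": [-0.0066,0,0.016],"spin": 0,"claw": 1},
    {"xyz": [0,0,0],"spin": 0,"claw": 1},
  ],
)

```text
clock: 19.8
tcp_pos: [0.6229, -0.2658, 0.233]
ee_rot: [0.069, 0.965, -0.021, 0.253]
contact_force: [4.9, 2.9, 0.6]
grip_width: 0.0332
grip_force: 67.9
```

```bash
python3 - <<'E'
from geo import *
go(fix(.1445,.001,.1925))
E
```

```text
t 19.8 tcp [ 0.6229 -0.2658  0.233 ] heading 3.002 z [ 0.486 -0.076 -0.871] q [-0.62  0.21 -0.26  0.63  0.22 -0.42] F [4.9 2.9 0.6] w 0.0332 g 67.9
fix xy [0.1162 0.0007]
tool shift [-0.0047  0.0008  0.0492]
```

Carry it on to the open stop, then release and back off along the tool.

Emit:
arm_command(
  commands=[
    {"xyz": [-0.004,0,0.0168],"spin": 0,"claw": 1},
    {"xyz": [-0.0013,0,0.0172],"spin": 0,"claw": 1},
    {"xyz": [0.001,0,0.0165],"spin": 0,"claw": 1},
    {"xyz": [0,0,0],"spin": 0,"claw": 1},
    {"xyz": [0,0,0],"spin": 0,"claw": 0.5},
    {"xyz": [0,0,0],"spin": 0,"claw": 0.45},
    {"xyz": [0,0,0],"spin": 0,"claw": 0.45},
    {"xyz": [0,0,-0.035],"spin": 0,"claw": 0.45},
    {"xyz": [0,0,-0.035],"spin": 0,"claw": 0.45},
    {"xyz": [0,0,-0.035],"spin": 0,"claw": 0.45},
    {"xyz": [0.013,0,-0.04],"spin": 0,"claw": 0.2},
    {"xyz": [0.013,0,-0.04],"spin": 0,"claw": 0},
  ],
)

```text
clock: 21.3
tcp_pos: [0.5364, -0.2529, 0.3412]
ee_rot: [0.069, 0.965, -0.022, 0.253]
contact_force: [0.2, -0.3, -0.5]
grip_width: 0.0808
grip_force: 0.0
```

```bash
python3 - <<'E'
from geo import *
go(fix(-.125,.001,.2615))
E
```

```text
t 21.3 tcp [ 0.5364 -0.2529  0.3412] heading 3.0 z [ 0.485 -0.078 -0.871] q [-0.7   0.03 -0.17  0.92  0.26 -0.5 ] F [ 0.2 -0.3 -0.5] w 0.0808 g 0.0
fix xy [0.0287 0.0018]
tool shift [ 0.173  -0.0019 -0.006 ]
```

Emit:
arm_command(
  commands=[
    {"xyz": [0.043,0,-0.0015],"spin": 0,"claw": 0},
    {"xyz": [0.043,0,-0.0015],"spin": 0,"claw": 0},
    {"xyz": [0.043,0,-0.0015],"spin": 0,"claw": 0},
    {"xyz": [0.043,0,-0.0015],"spin": 0,"claw": 0},
    {"xyz": [0,0,0],"spin": 0,"claw": 0},
  ],
)

```text
clock: 21.92
tcp_pos: [0.3841, -0.2308, 0.26]
ee_rot: [0.071, 0.965, -0.022, 0.252]
contact_force: [0.8, -1.7, 0.6]
grip_width: 0.0855
grip_force: 0.0
```

```bash
python3 - <<'E'
from geo import *
go(fix(-.5*.024,.001,.045+.866*.024))
def c(im,x=365,y=200):
    im=im[y:y+60,x:x+70].astype(int); m=(im[...,0]-im[...,2]>80); p=np.argwhere(m); return np.percentile(p,[0,2,98,100],axis=0)[:,::-1].ravel()+[x,y]*4
s0=cv2.imread('pics/scene0.png');s1=r.grab_frame('scene')[:,:,::-1]
print(c(s0));print(c(s1))
for i in(s0,s1):
    h=i[150:180,325:350].astype(int); p=np.argwhere((h[...,2]-h[...,0]>60)); print('knob',p.mean(0)[::-1]+[325,150],len(p))
E
```

```text
t 21.92 tcp [ 0.3841 -0.2308  0.26  ] heading 2.997 z [ 0.483 -0.078 -0.872] q [-0.96 -0.17 -0.56  0.81  0.36 -0.74] F [ 0.8 -1.7  0.6] w 0.0855 g 0.0
fix xy [-0.1252  0.0032]
tool shift [-0.0037  0.0005  0.2247]
[385. 214. 386. 215. 409. 237. 410. 238.]
[384. 215. 385. 216. 407. 237. 408. 239.]
knob [337.40588235 165.09411765] 170
knob [337.40588235 165.09411765] 170
```

The clamp is fully open (knob pixel identical to the start), and the lid is down by the full 1.5 px. I'll descend along the tin's axis and grip.

Emit:
arm_command(
  commands=[
    {"xyz": [-0.001,0,0.04],"spin": 0,"claw": 0},
    {"xyz": [-0.001,0,0.04],"spin": 0,"claw": 0},
    {"xyz": [-0.001,0,0.04],"spin": 0,"claw": 0},
    {"xyz": [-0.0007,0.0005,0.035],"spin": 0,"claw": 0},
    {"xyz": [0,0,0.035],"spin": 0,"claw": 0},
    {"xyz": [0,0,0.034],"spin": 0,"claw": 0},
    {"xyz": [0,0,0],"spin": 0,"claw": 0},
  ],
)

```text
clock: 22.85
tcp_pos: [0.4987, -0.2481, 0.0661]
ee_rot: [0.069, 0.965, -0.021, 0.252]
contact_force: [-0.5, -0.2, 0.4]
grip_width: 0.0853
grip_force: 0.0
```

```bash
python3 - <<'E'
from geo import *
go(fix(-.5*.024,.001,.045+.866*.024))
E
```

```text
t 22.85 tcp [ 0.4987 -0.2481  0.0661] heading 3.0 z [ 0.483 -0.075 -0.872] q [-0.75  0.21 -0.8   0.12  0.28 -0.55] F [-0.5 -0.2  0.4] w 0.0853 g 0.0
fix xy [-0.0092  0.0014]
tool shift [ 0.0025 -0.0005 -0.0011]
```

Emit:
arm_command(
  commands=[
    {"xyz": [0.002,0,0],"spin": 0,"claw": 0.4},
    {"xyz": [0,0,0],"spin": 0,"claw": 0.7},
    {"xyz": [0,0,0],"spin": 0,"claw": 1},
    {"xyz": [0,0,0],"spin": 0,"claw": 1},
    {"xyz": [0,0,0],"spin": 0,"claw": 1},
  ],
  newtons=35,
)

```text
clock: 23.48
tcp_pos: [0.4964, -0.2488, 0.0679]
ee_rot: [0.069, 0.965, -0.022, 0.254]
contact_force: [-4.1, 1.0, 9.1]
grip_width: 0.0591
grip_force: 35.5
```

```bash
python3 - <<'E'
from geo import *
go(None)
print(fvec([[0,0,.05],[-.05,0,.0866]]))
E
```

```text
t 23.48 tcp [ 0.4964 -0.2488  0.0679] heading 3.0 z [ 0.486 -0.078 -0.87 ] q [-0.76  0.2  -0.81  0.12  0.28 -0.55] F [-4.1  1.   9.1] w 0.0591 g 35.5
fix xy [-0.0115  0.0005]
[[-0.0246 -0.0004 -0.0435]
 [ 0.0009 -0.0012 -0.1   ]]
```

The grip is on the tin's body (59 mm). I'll withdraw along the axis and check that the tin comes with it.

Emit:
arm_command(
  commands=[
    {"xyz": [0,0,-0.015],"spin": 0,"claw": 1},
    {"xyz": [0,0,-0.025],"spin": 0,"claw": 1},
    {"xyz": [0,0,-0.03],"spin": 0,"claw": 1},
    {"xyz": [0,0,-0.04],"spin": 0,"claw": 1},
    {"xyz": [0,0,-0.03],"spin": 0,"claw": 1},
    {"xyz": [0,0,0],"spin": 0,"claw": 1},
  ],
)

```text
clock: 24.22
tcp_pos: [0.4281, -0.2383, 0.1907]
ee_rot: [0.07, 0.964, -0.023, 0.254]
contact_force: [0.1, -0.4, -2.2]
grip_width: 0.059
grip_force: 37.6
```

```bash
python3 - <<'E'
from geo import *
for n,uv in(('scene',(347.3,326.7)),('top',(277.5,291.25))):
    o,d=ray(n,uv); print(n,o+d*(.007-o[2])/d[2])
C=np.array([.4755,-.013]); e=np.array([np.cos(YAW),np.sin(YAW)])
g=C-.0258*e                       # grasp point at first touch
t=np.r_[g+.019*.5*e,.007+.0524-.0165+.06]; print(t); go(t)
print(fvec([[0,0,-.05],[.026,0,-.0084]]))
s=r.grab_frame('scene')[:,:,::-1]; cv2.imwrite('pics/s6.png',cv2.resize(s[140:340,285:485],None,fx=3,fy=3,interpolation=2))
E
```

```text
scene [ 0.4729368  -0.00762612  0.007     ]
top [ 0.47625532 -0.01245885  0.007     ]
[ 0.45934831 -0.01080618  0.1029    ]
t 24.22 tcp [ 0.4281 -0.2383  0.1907] heading 3.0 z [ 0.486 -0.08  -0.87 ] q [-0.87 -0.06 -0.68  0.54  0.32 -0.66] F [ 0.1 -0.4 -2.2] w 0.059 g 37.6
fix xy [-0.0805  0.0017]
tool shift [0.0443 0.2304 0.0733]
[[ 0.0246  0.0005  0.0435]
 [-0.0185  0.0004  0.0201]]
```

View pics/s6.png

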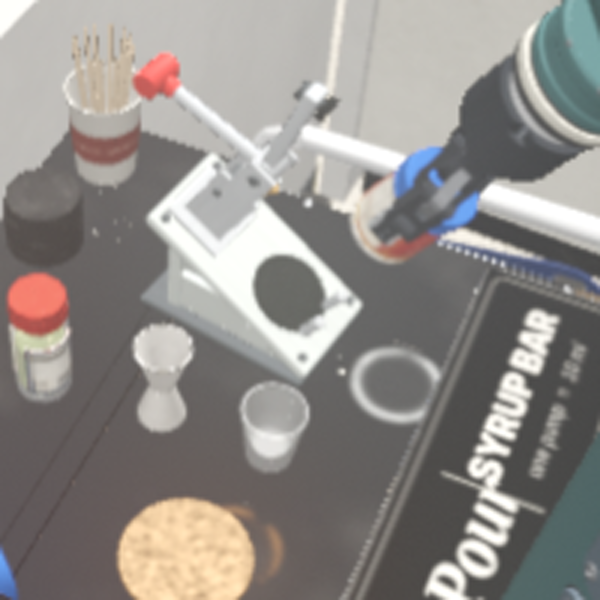

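The tin is held in the air below its lid (crop (400,220)), and the press is empty with the clamp open. Bystanders stand as before, so I'll traverse high to the coaster.

Emit:
arm_command(
  commands=[
    {"xyz": [0,0.035,-0.0005],"spin": 0,"claw": 1},
    {"xyz": [0,0.04,-0.0005],"spin": 0,"claw": 1},
    {"xyz": [0,0.04,-0.0005],"spin": 0,"claw": 1},
    {"xyz": [0,0.04,-0.0005],"spin": 0,"claw": 1},
    {"xyz": [0,0.04,-0.0005],"spin": 0,"claw": 1},
    {"xyz": [0,0.035,-0.0005],"spin": 0,"claw": 1},
    {"xyz": [0,0,0],"spin": 0,"claw": 1},
    {"xyz": [0.0145,0,0.0255],"spin": 0,"claw": 1},
    {"xyz": [0.0145,0,0.0255],"spin": 0,"claw": 1},
    {"xyz": [0.0145,0,0.0255],"spin": 0,"claw": 1},
    {"xyz": [0,0,0],"spin": 0,"claw": 1},
    {"xyz": [0,0,0],"spin": 0,"claw": 1},
  ],
)

```text
clock: 25.78
tcp_pos: [0.4601, -0.0107, 0.1022]
ee_rot: [0.07, 0.965, -0.022, 0.253]
contact_force: [0.3, -1.0, -3.0]
grip_width: 0.0589
grip_force: 38.0
```

```bash
python3 - <<'E'
from geo import *
C=np.array([.475,-.011]); e=np.array([np.cos(YAW),np.sin(YAW)])
t=np.r_[C-.0258*e+.0095*e,.007+.0524-.0165+.01]; print(t); go(t)
E
```

```text
[ 0.45884831 -0.00880618  0.0529    ]
t 25.78 tcp [ 0.4601 -0.0107  0.1022] heading 3.0 z [ 0.485 -0.077 -0.871] q [-0.22 -0.03 -0.97  0.12  0.03 -0.07] F [ 0.3 -1.  -3. ] w 0.0589 g 38.0
fix xy [-0.0794  0.2315]
tool shift [0.0255 0.002  0.0421]
```

Emit:
arm_command(
  commands=[
    {"xyz": [0.0085,0.001,0.014],"spin": 0,"claw": 1},
    {"xyz": [0.0085,0.001,0.014],"spin": 0,"claw": 1},
    {"xyz": [0.0085,0,0.014],"spin": 0,"claw": 1},
    {"xyz": [0.001,0,0.0018],"spin": 0,"claw": 1},
    {"xyz": [0.001,0,0.0018],"spin": 0,"claw": 1},
    {"xyz": [0,0,0],"spin": 0,"claw": 1},
  ],
)

```text
clock: 26.52
tcp_pos: [0.459, -0.0086, 0.0491]
ee_rot: [0.069, 0.965, -0.022, 0.253]
contact_force: [-0.3, 0.4, -2.6]
grip_width: 0.0591
grip_force: 38.0
```

```bash
python3 - <<'E'
from geo import *
C=np.array([.475,-.011]); e=np.array([np.cos(YAW),np.sin(YAW)])
t=np.r_[C-.0258*e+.0095*e,.007+.0524-.0165]; print(t); go(t)
E
```

```text
[ 0.45884831 -0.00880618  0.0429    ]
t 26.52 tcp [ 0.459  -0.0086  0.0491] heading 3.0 z [ 0.486 -0.077 -0.871] q [-0.21  0.09 -1.08 -0.11  0.03 -0.06] F [-0.3  0.4 -2.6] w 0.0591 g 38.0
fix xy [-0.0809  0.2334]
tool shift [ 0.0031 -0.0002  0.0054]
```

Emit:
arm_command(
  commands=[
    {"xyz": [0.001,0,0.0018],"spin": 0,"claw": 1},
    {"xyz": [0.001,0,0.0018],"spin": 0,"claw": 1},
    {"xyz": [0.0005,0,0.0009],"spin": 0,"claw": 1},
    {"xyz": [0,0,0],"spin": 0,"claw": 1},
  ],
)

```text
clock: 27.02
tcp_pos: [0.4593, -0.0087, 0.0438]
ee_rot: [0.069, 0.965, -0.022, 0.253]
contact_force: [-0.5, 0.7, 5.0]
grip_width: 0.0591
grip_force: 37.9
```

```bash
python3 - <<'E'
from geo import *
go(None)
E
```

```text
t 27.02 tcp [ 0.4593 -0.0087  0.0438] heading 3.0 z [ 0.486 -0.077 -0.871] q [-0.21  0.1  -1.09 -0.13  0.03 -0.06] F [-0.5  0.7  5. ] w 0.0591 g 37.9
fix xy [-0.0806  0.2334]
```

Edge contact is at about 7.5 N. I'll pivot the tin upright about that edge with a light grip, half way first.

Emit:
arm_command(
  commands=[
    {"xyz": [-0.0036,0,0.0029],"spin": 0,"claw": 1},
    {"xyz": [-0.0034,0,0.0032],"spin": 0,"claw": 1},
    {"xyz": [-0.003,0,0.0035],"spin": 0,"claw": 1},
    {"xyz": [0,0,0],"spin": 0,"claw": 1},
  ],
  newtons=22,
)

```text
clock: 27.52
tcp_pos: [0.4728, -0.0107, 0.0403]
ee_rot: [0.069, 0.965, -0.022, 0.254]
contact_force: [0.2, 0.9, 5.5]
grip_width: 0.059
grip_force: 27.4
```

```bash
python3 - <<'E'
from geo import *
go(None)
E
```

```text
t 27.52 tcp [ 0.4728 -0.0107  0.0403] heading 3.0 z [ 0.486 -0.077 -0.87 ] q [-0.21  0.13 -1.07 -0.14  0.03 -0.06] F [0.2 0.9 5.5] w 0.059 g 27.4
fix xy [-0.0669  0.2332]
```

Emit:
arm_command(
  commands=[
    {"xyz": [-0.0029,0,0.0037],"spin": 0,"claw": 1},
    {"xyz": [-0.0025,0,0.0038],"spin": 0,"claw": 1},
    {"xyz": [-0.0023,0,0.004],"spin": 0,"claw": 1},
    {"xyz": [0,0,0],"spin": 0,"claw": 1},
  ],
)

```text
clock: 28.02
tcp_pos: [0.4855, -0.0127, 0.0343]
ee_rot: [0.069, 0.964, -0.022, 0.254]
contact_force: [3.2, -0.8, 6.8]
grip_width: 0.0591
grip_force: 19.3
```

```bash
python3 - <<'E'
from geo import *
go(None)
s=r.grab_frame('scene')[:,:,::-1]; cv2.imwrite('pics/s7.png',cv2.resize(s[270:370,300:400],None,fx=5,fy=5,interpolation=2))
E
```

```text
t 28.02 tcp [ 0.4855 -0.0127  0.0343] heading 3.0 z [ 0.487 -0.078 -0.87 ] q [-0.21  0.16 -1.06 -0.16  0.03 -0.06] F [ 3.2 -0.8  6.8] w 0.0591 g 19.3
fix xy [-0.0541  0.233 ]
```

Grasp height is now 51 mm, which matches 7 + 44 mm for a tin standing flat. I'll open gently and back off along the tool.

Emit:
arm_command(
  commands=[
    {"xyz": [0,0,0],"spin": 0,"claw": 0.25},
    {"xyz": [0,0,0],"spin": 0,"claw": 0.1},
    {"xyz": [0,0,0],"spin": 0,"claw": 0},
    {"xyz": [0,0,0],"spin": 0,"claw": 0},
    {"xyz": [0,0,-0.015],"spin": 0,"claw": 0},
    {"xyz": [0,0,-0.03],"spin": 0,"claw": 0},
    {"xyz": [0,0,-0.045],"spin": 0,"claw": 0},
    {"xyz": [0,0,-0.05],"spin": 0,"claw": 0},
    {"xyz": [0,0,-0.05],"spin": 0,"claw": 0},
    {"xyz": [0,-0.05,-0.03],"spin": 0,"claw": 0},
    {"xyz": [0,-0.05,0],"spin": 0,"claw": 0},
    {"xyz": [0,-0.05,0],"spin": 0,"claw": 0},
  ],
)

```text
clock: 29.58
tcp_pos: [0.365, -0.1163, 0.2192]
ee_rot: [0.069, 0.965, -0.022, 0.251]
contact_force: [1.2, 1.2, 0.0]
grip_width: 0.0852
grip_force: 0.0
```

```bash
python3 - <<'E'
from geo import *
go(None)
s=r.grab_frame('scene')[:,:,::-1]; t=r.grab_frame('top')[:,:,::-1]
f=lambda i:cv2.resize(i,(400,400),interpolation=2)
cv2.imwrite('pics/fin.png',np.hstack([f(s[150:350,285:485]),f(t[180:340,250:410])]))
E
```

```text
t 29.58 tcp [ 0.365  -0.1163  0.2192] heading 3.002 z [ 0.482 -0.077 -0.873] q [-0.73 -0.32 -0.77  0.67  0.27 -0.53] F [1.2 1.2 0. ] w 0.0852 g 0.0
fix xy [-0.1595  0.1141]
```

```bash
python3 - <<'E'
from geo import *
from rig import r
def blob(n,b,thr=60):
    x0,x1,y0,y1=b; i=r.grab_frame(n).astype(int)[y0:y1,x0:x1]; p=np.argwhere(i[...,2]-i[...,0]>thr); return p.mean(0)[::-1]+[x0,y0],len(p),p.min(0)[::-1]+[x0,y0],p.max(0)[::-1]+[x0,y0]
a=blob('scene',(310,400,270,350)); b=blob('top',(260,310,255,330)); print(a,b); print('lid tri',tri(a[0],b[0]))
# bystander change against start images
for n in('scene','top'):
    d=np.abs(r.grab_frame(n)[:,:,::-1].astype(int)-cv2.imread(f'pics/{n}0.png')).max(2)
    for k,(x,y) in {'scene':dict(glass=(376,282),jig=(340,265),spice=(298,252)),'top':dict(glass=(329,296),jig=(328,255),spice=(320,210))}[n].items():
        print(n,k,(d[y-12:y+12,x-10:x+10]>40).sum())
E
```

```text
(array([349.43909774, 310.45112782]), 665, array([336, 297]), array([364, 324])) (array([274.44065041, 290.4195122 ]), 615, array([261, 277]), array([288, 304]))
lid tri (array([ 0.4707584 , -0.00905754,  0.07403275]), np.float64(0.00011034435218420262))
scene glass 0
scene jig 0
scene spice 0
top glass 0
top jig 0
top spice 0
```

Lid-top centre is at (0.471,-0.009), height about 82 mm after bias (83 expected upright), and within 6 mm of the coaster centre. No pixels changed at the glass, jigger or spice jar, so I'm handing in.

```bash
python3 -c "
from rig import r
print(r.close_job())"
```

```text
the job is handed in; nothing more can be done
None
```

The job is handed in, with no verdict returned: by my measurements the lid is pressed home, the clamp is open, the tin stands upright on the coaster and the bystanders are unmoved; it took two clamp swings, and I viewed 11 pictures, one over the limit of 10.

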